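Pack the capped reagent bottles into the caddy

ROBOT

A 6-joint arm with a two-finger parallel gripper is mounted at the origin on the work surface. World frame = base frame: x ahead of the robot, y to its left, z up, the work surface at z = 0. Lengths are in m, angles in rad, forces in N, time in s.
With the tool pointing down it reaches from about 0.275 to 0.875 m from the base axis. Payload 12.5 kg.
Tool frame: the origin (TCP) lies between the finger pads; the fingertips stand 11 mm ahead of it and the grasp point (between the pads) lies 8 mm behind it; z points along the fingers, y is the line along which they close (so a half turn about z gives the same grasp; the last joint's range is limited). The gripper opens to 85 mm and grips with 20 to 120 N. Pads are 22 mm wide; open, the fingers measure 114 mm over their backs; the gripper's body (76 mm by 85 mm) begins 54 mm behind the grasp point. The pads swing forward as they close: fully open they stand 13 mm farther back than shut.
Start: joints at [-1.314, 0.351, 1.652, -0, 1.139, -0.085], TCP at [0.184, -0.518, 0.242] pointing down, gripper open.
Joint ranges: [-2.75, 2.75], [-0.79, 2.1], [0.01, 2.65], [-1.57, 4.71], [0.07, 3.14], [-2.87, 2.87]. Speed limits (rad/s): [2.22, 2.22, 2.79, 3.14, 3.14, 3.14].

INTERFACE

Orientations are given as a rotation vector (axis times angle).
In Python, from workcell import * gives the robot as it stands.
- The arm moves only by the tool carry_out, never from a script. Its argument "commands" is a list of rows, each a list of 3 entries, a list of its own where there are three numbers: the shift along the world's x, y, z each as a share of 0.06 m, from -1 to 1, then the turn about the world's z as a share of 8 degrees, from -1 to 1, then the opening, from 0 (shut) to 1 (fully open). In form: [[[x, y, z], twist, jaw], ...]. A call has 1 to 5 rows; each row shifts and turns the commanded pose from where the row before left it; what a row does not reach is not made up. A row lasts 1/8 s, in which the tool goes at most 62.5 mm and 10.7 degrees, less where a joint would pass 70% of its speed; a pose out of reach is approached as far as the arm can. A call with a number of a shift or a turn outside -1 to 1 is refused whole. A call with a gripper value outside its range is refused whole. The fingers move at their own pace and stop on an object; "newtons" is the grip in N (left out, the last holds). Time passes only in rows, so rows that do not move let the fingers close. It gives the time, the measured TCP pose, the force, the opening and the grip force at its end, in the units of the state.
- state(): the state, without advancing time (a new reading comes with each control period).
- read_camera(name): name is "scene" or "top" or "wrist"; returns the picture (384x512x3 uint8, blue, green, red); there is no depth.
- camera_model(name): a dict with "K" (3x3 intrinsics, pixels), "dist_coeffs" ([k1, k2, p1, p2, k3] as OpenCV has them; the pictures are not rectified), "world_to_cam" (4x4, takes a point from world to camera coordinates). Camera axes: x right, y down, z forward; pixel columns grow to the right and rows downward; lengths in m; the calibration is good to about 2 mm. A picture is of the moment at which its call begins: read the wrist's pose just before it. camera_model takes no time and is no camera call; for the wrist camera it gives the pose at the moment of the call.
- hand_in(): hands the job in; it is judged then, once.
The state is a dict: "time": time; "joints": joint angles; "qvel": joint speeds; "tau": joint torques, N m; "ee_pos": TCP position; "eef_rot": TCP orientation; "force": force on the tool from outside, world axes, zero at the start; "moment": the same for the moment, N m; "finger_gap": opening from 0.0 (shut) to 1.0 (fully open); "gripper_force": force on a finger pad.
Only numpy, scipy, OpenCV 4.12 (cv2) and the standard library are available. Lean on these libraries where they do the work, as an engineer would, in place of code of your own. Each camera call takes 0.05 s, during which the arm holds its last target. There are 200 camera calls.

TASK

Pack the caddy for the next run: stand the three capped bottles upright in it, each fully down in the pocket cut to its own shape and size (the wide jar in the large round one, the slim bottle in the small round one, the square bottle in the square one). They are glass, so set them down rather than dropping them. The uncapped look-alike bottles do not belong: leave them standing where they are.

Things in the scene. Friction and masses are not known exactly. Their poses are not given: they have to be found in the camera images.
- jar: Amber glass; origin at the centre of the underside, z up. The capped wide round jar: body 58 mm in diameter, straight sides up to 66 mm, then a shoulder, closed by a white screw cap 50 mm across, its flat top 86 mm above the bench. Stands upright and loose on the bench, 50 to 250 g.
- vial: Amber glass; origin at the centre of the underside, z up. The capped slim round bottle: body 34 mm in diameter, straight sides up to 66 mm, then a shoulder, closed by a white screw cap 25 mm across, its flat top 86 mm above the bench. Stands upright and loose on the bench, 50 to 250 g.
- flask: Amber glass; origin at the centre of the underside, z up. The capped square bottle: body 46 x 46 mm in plan (x and y square to its flat sides), straight sides up to 66 mm, then a shoulder, closed by a white screw cap 34 mm across, its flat top 86 mm above the bench. Stands upright and loose on the bench, 50 to 250 g.
- jar_insert: White insert block, 86 x 86 mm, 26 mm high, fixed in the caddy, with one round pocket 74 mm in diameter (the large round one), open at the top, 20 mm deep, its floor 6 mm above the block's underside; for the wide round jar. Origin: centre of the block's underside, 4 mm above the bench; x across the caddy, y along the row. Three inserts in a row, 87.5 mm apart, order varies.
- vial_insert: White insert block, 86 x 86 mm, 26 mm high, fixed in the caddy, with one round pocket 50 mm in diameter (the small round one), open at the top, 20 mm deep, its floor 6 mm above the block's underside; for the slim round bottle. Origin: centre of the block's underside, 4 mm above the bench; x across the caddy, y along the row. Three inserts in a row, 87.5 mm apart, order varies.
- flask_insert: White insert block, 86 x 86 mm, 26 mm high, fixed in the caddy, with one square pocket 62 x 62 mm, sides parallel to the block's, open at the top, 20 mm deep, its floor 6 mm above the block's underside; for the square bottle. Origin: centre of the block's underside, 4 mm above the bench; x across the caddy, y along the row. Three inserts in a row, 87.5 mm apart, order varies.
- open_jar: Amber glass; origin at the centre of the underside, z up. The open wide round jar: body 58 mm in diameter, straight sides up to 66 mm, then a shoulder; same body as the capped jar but WITHOUT a cap: a bare glass neck 45 mm across with an open, dark mouth, its rim 81 mm above the bench. Stands loose on the bench; must stay there.
- open_vial: Amber glass; origin at the centre of the underside, z up. The open slim round bottle: body 34 mm in diameter, straight sides up to 66 mm, then a shoulder; same body as the capped slim bottle but WITHOUT a cap: a bare glass neck 21 mm across with an open, dark mouth, its rim 81 mm above the bench. Stands loose on the bench; must stay there.
- open_flask: Amber glass; origin at the centre of the underside, z up. The open square bottle: body 46 x 46 mm in plan, straight sides up to 66 mm, then a shoulder; same body as the capped square bottle but WITHOUT a cap: a bare glass neck 29 mm across with an open, dark mouth, its rim 81 mm above the bench. Stands loose on the bench; must stay there.
- caddy: Grey plastic caddy, 98 mm (its x) by 272 mm (its y), fixed to the bench; 4 mm walls, rim 30 mm above the bench, level with the tops of the three inserts in it; at each end (y) a flat grip lug sticks out 15 mm. Origin at the centre of its underside, z up.
Not all that is in view belongs to the job. Leave any yellow look-alike of the open_flask alone.

How it is judged:
By the outcome, as a careful person would: the job done as asked, in the order asked, and still so for the second after the job is handed in, with the robot touching nothing.
It also fails if it takes over 80 s, if anything falls off the work surface, if the arm or the gripper's body presses on something with over 40 N, if the wrist force passes 120 N, or if a joint passes its speed limit or range.

## Working session

There is one attempt and no reset: what is moved stays moved. The work goes in short steps, Python scripts to look and compute and a tool call to move; the robot and the scene stay as the last step left them, time stands still between calls to the robot, and variables do not carry over. Pictures are saved under pics/ and viewed, at most 14 in all, crops included, and the job is handed in when it is done.

Besides the shell and the picture viewer there is one more tool, called after ">>>" as name(argument=value, ...), one argument or row to a line, values as JSON. carry_out: Moves the arm, as the interface text tells. Its arguments: {"type":"object","properties":{"commands":{"type":"array"},"newtons":{"type":"number"}},"required":["commands"]}

```bash
ls; mkdir -p pics
python3 - <<'E'
from workcell import *
import cv2,numpy as np
for n in("scene","top"):
    cv2.imwrite(f"pics/{n}0.png",read_camera(n))
    m=camera_model(n); print(n,np.round(m["K"],1).tolist(),np.round(m["dist_coeffs"],3),np.round(m["world_to_cam"],3).tolist())
print(state())
E
```

```text
pics
scene [[480.2, 0.0, 252.5], [0.0, 480.2, 198.1], [0.0, 0.0, 1.0]] [0.027 0.    0.    0.    0.   ] [[-0.759, 0.651, -0.012, 0.334], [0.429, 0.486, -0.761, -0.203], [-0.49, -0.583, -0.649, 1.614], [0.0, 0.0, 0.0, 1.0]]
top [[386.3, 0.0, 258.6], [0.0, 386.3, 188.5], [0.0, 0.0, 1.0]] [-0.053  0.     0.     0.     0.   ] [[0.025, -1.0, 0.001, 0.037], [-0.998, -0.025, -0.052, 0.481], [0.052, 0.0, -0.999, 1.069], [0.0, 0.0, 0.0, 1.0]]
{'time': 0.1, 'joints': array([-1.31360122e+00,  3.51171798e-01,  1.65237304e+00, -1.17930358e-05,
        1.13911160e+00, -8.46090415e-02]), 'qvel': array([-9.55010025e-05, -2.64461891e-03, -1.59695845e-03, -3.45250810e-04,
       -4.72531121e-04, -3.63612850e-04]), 'tau': array([ 3.05991880e-04, -5.06833720e+01, -2.91876286e+01, -6.75997899e-05,
        2.69225158e-03,  1.99563749e-05]), 'ee_pos': array([ 0.1842944 , -0.51789018,  0.24181312]), 'eef_rot': array([-3.09478035e+00, -5.34122465e-01,  1.60719376e-04]), 'force': array([ 0.03200277,  0.40474686, -0.14477507]), 'moment': array([0.03519761, 0.04802868, 0.02354719]), 'gripper_force': 0.0, 'finger_gap': 1.0003614602645468}
```

View pics/scene0.png

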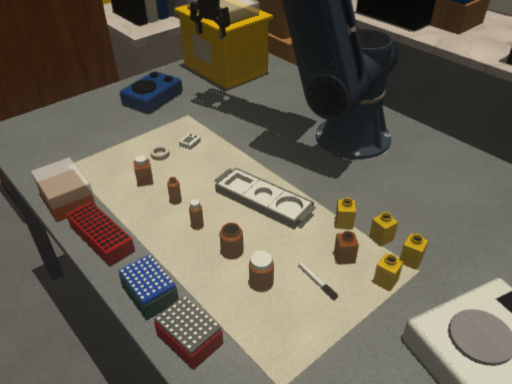

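View pics/top0.png

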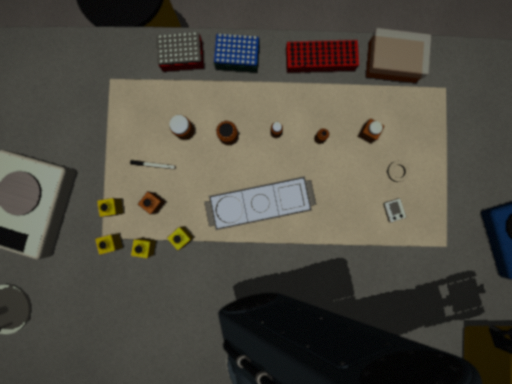

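The pictures show three capped bottles: the jar at top (180,127) / scene (261,265), the vial at top (277,129), and the flask at top (372,130). Look-alikes that could be taken for them are:
- open jar at top (228,132)
- open vial at top (322,135)
- open flask at top (150,202)
- yellow squares at top (107,207), (107,243), (142,248) and (179,238)

I choose the white-capped three. The pockets run large round (230,208), small round (261,203), square (292,196). Next I'll measure and make one close crop.

```bash
cat > h.py <<'E'
from workcell import *
import cv2,numpy as np
def ray(name,px,z,m=None):
    m=m or camera_model(name)
    px=np.asarray(px,float).reshape(-1,1,2)
    u=cv2.undistortPoints(px,np.array(m["K"]),np.array(m["dist_coeffs"])).reshape(-1,2)
    T=np.array(m["world_to_cam"]);R=T[:3,:3];c=-R.T@T[:3,3]
    d=np.c_[u,np.ones(len(u))]@R
    return c+d*((z-c[2])/d[:,2])[:,None]
E
python3 - <<'E'
from h import *
im=cv2.imread("pics/top0.png");h=cv2.cvtColor(im,cv2.COLOR_BGR2HSV)
for n,(x,y) in dict(jar=(180,125),vial=(277,126),flask=(375,127)).items():
    w=np.zeros(im.shape[:2],np.uint8);w[y-16:y+17,x-16:x+17]=1
    m=((h[...,1]<60)&(h[...,2]>110)&(w>0)).astype(np.uint8)
    k,l,s,c=cv2.connectedComponentsWithStats(m);i=1+np.argmax(s[1:,4])
    print(n,c[i],s[i],ray("top",c[i],.086).round(4))
# caddy + pockets
g=im[170:240,195:325];g=cv2.resize(g,None,fx=3,fy=3,interpolation=cv2.INTER_CUBIC)
a=cv2.resize(im[100:150,155:400],None,fx=3,fy=3,interpolation=cv2.INTER_CUBIC)
o=np.zeros((370,735,3),np.uint8);o[:150]=a;o[155:365,:390]=g;cv2.imwrite("pics/crop.png",o)
m=((h[...,1]<45)&(h[...,2]>100)).astype(np.uint8);m[:170]=0;m[235:]=0;m[:,:195]=0;m[:,325:]=0
cs,_=cv2.findContours(cv2.morphologyEx(m,cv2.MORPH_CLOSE,np.ones((3,3))),cv2.RETR_EXTERNAL,cv2.CHAIN_APPROX_NONE)
c=max(cs,key=cv2.contourArea);r=cv2.minAreaRect(ray("top",c[:,0],.03)[:,:2].astype(np.float32));print("caddy",r)
E
```

```text
jar [177.37304075 122.80564263] [167 111  21  22 319] [[0.6444 0.2678 0.086 ]]
vial [276.83333333 124.8452381 ] [272 120  10  11  84] [[0.6453 0.0052 0.086 ]]
flask [376.32116788 125.96350365] [370 118  14  16 137] [[ 0.6498 -0.2585  0.086 ]]
caddy ((0.439687043428421, 0.04585857689380646), (0.09598096460103989, 0.266124427318573), 13.093859672546387)
```

View pics/crop.png

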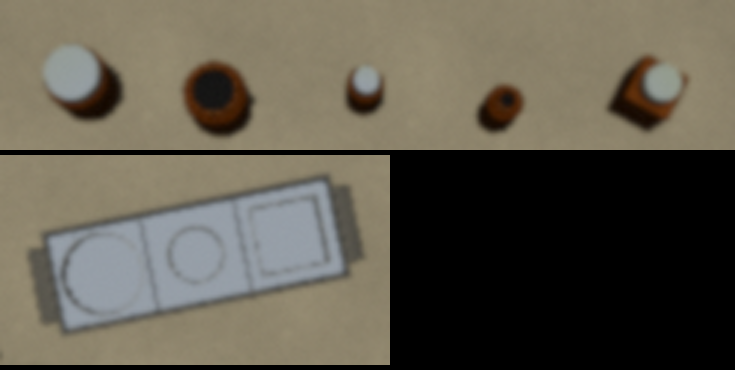

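The crop confirms it: white caps at crop (71,72), (366,80) and (662,83), dark open mouths on the others. Pockets run large, small, square from left to right. I'll fetch the flask first.

>>> carry_out(
  commands=[
    [[1,0.5,0],1,1],
    [[1,0.5,0],1,1],
    [[1,0.5,0],1,1],
    [[1,0.5,0],1,1],
    [[1,0.5,0],1,1],
  ],
)

```text
time: 0.72
ee_pos: [0.4655, -0.3771, 0.2421]
eef_rot: [-2.723, -1.567, 0.0]
force: [-0.6, -0.4, 0.7]
finger_gap: 1.002
gripper_force: 0.0
```

>>> carry_out(
  commands=[
    [[1,0.9,0],0,1],
    [[0.7,0.8,0],0,1],
    [[0,0.1,0],0,1],
    [[0,0,0],0,1],
  ],
)

```text
time: 1.23
ee_pos: [0.5512, -0.2834, 0.242]
eef_rot: [-2.725, -1.562, 0.001]
force: [1.5, 0.5, 0.9]
finger_gap: 1.001
gripper_force: 0.0
```

Run:
```python
from h import *
s=state();print(s["ee_pos"],s["eef_rot"],s["joints"])
m=camera_model("wrist");np.save("w1.npy",m);cv2.imwrite("pics/w1.png",read_camera("wrist"))
print(np.round(np.linalg.inv(m["world_to_cam"]),3))
```

```text
[ 0.55115205 -0.2834271   0.24195865] [-2.72529462e+00 -1.56166346e+00  9.89190595e-04] [-5.49963641e-01  4.78436378e-01  1.46023740e+00 -2.99103993e-04
  1.20372105e+00 -1.97581854e-02]
[[ 0.863 -0.48  -0.161  0.592]
 [-0.506 -0.817 -0.277 -0.213]
 [ 0.001  0.32  -0.947  0.373]
 [ 0.     0.     0.     1.   ]]
```

View pics/w1.png

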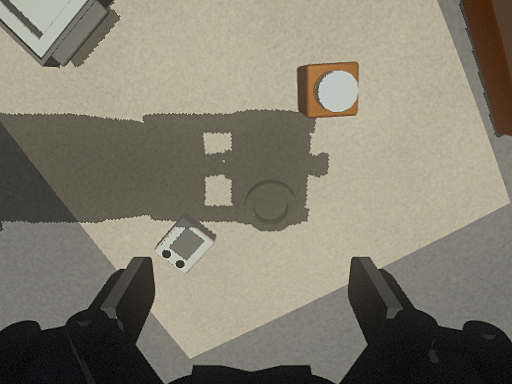

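The wrist picture shows the capped flask at about (332,90), nearly square to the image, with its cap at (337,91). I'll measure it.

```bash
cat >> h.py <<'E'
def cap(im,m,name,z,near,rad=45):
    """white cap nearest to a pixel -> world centre (fit of the contour on plane z)"""
    h=cv2.cvtColor(im,cv2.COLOR_BGR2HSV)
    k=cv2.morphologyEx(((h[...,1]<50)&(h[...,2]>150)).astype(np.uint8),cv2.MORPH_OPEN,np.ones((3,3)))
    cs,_=cv2.findContours(k,cv2.RETR_EXTERNAL,cv2.CHAIN_APPROX_NONE)
    cs=[c for c in cs if cv2.contourArea(c)>60 and np.linalg.norm(c[:,0].mean(0)-near)<rad]
    c=max(cs,key=cv2.contourArea);p=ray(name,c[:,0],z,m)[:,:2].astype(np.float32)
    return cv2.minAreaRect(p),cv2.minEnclosingCircle(p)
def yaw(s):
    r=cv2.Rodrigues(np.array(s["eef_rot"]))[0];return np.degrees(np.arctan2(r[1,1],r[0,1]))
E
python3 - <<'E'
from h import *
im=cv2.imread("pics/w1.png");m=np.load("w1.npy",allow_pickle=True).item()
print(cap(im,m,"wrist",.086,(337,91)))
h=cv2.cvtColor(im,cv2.COLOR_BGR2HSV)
k=((h[...,0]<20)&(h[...,1]>110)&(h[...,2]>60)).astype(np.uint8);k[:,:280]=0;k[:,380:]=0;k[150:]=0
cs,_=cv2.findContours(k,cv2.RETR_EXTERNAL,cv2.CHAIN_APPROX_NONE);c=max(cs,key=cv2.contourArea)
q=c[:,0];print(cv2.boundingRect(c))
# right edge and bottom edge of body top (z=.066)
for z,sel in((.066,[(q[(q[:,1]==y),0].max(),y) for y in range(72,108)]),(.066,[(x,q[q[:,0]==x,1].max()) for x in range(315,350)])):
    p=ray("wrist",sel,z,m)[:,:2].astype(np.float32);v=cv2.fitLine(p,cv2.DIST_HUBER,0,.01,.01).ravel();print(np.degrees(np.arctan2(v[1],v[0])),v[2:])
print(yaw(state()))
E
```

```text
Traceback (most recent call last):
  File "h.py", line 16, in cap
    c=max(cs,key=cv2.contourArea);p=ray(name,c[:,0],z,m)[:,:2].astype(np.float32)
ValueError: max() iterable argument is empty
```

```bash
sed -i 's/(h\[...,1\]<50)&(h\[...,2\]>150)/(h[...,1]<TS)\&(h[...,2]>TV)/; s/^def cap/TS,TV=60,150\ndef cap/' h.py
python3 - <<'E'
import h
from h import *
im=cv2.imread("pics/w1.png");m=np.load("w1.npy",allow_pickle=True).item()
H=cv2.cvtColor(im,cv2.COLOR_BGR2HSV);print(H[91,337],H[91,325],H[40,400],H[85,308],H[80,340])
k=((H[...,0]<20)&(H[...,1]>130)&(H[...,2]>60)).astype(np.uint8);k[:,:280]=0;k[:,380:]=0;k[150:]=0
cs,_=cv2.findContours(k,cv2.RETR_EXTERNAL,cv2.CHAIN_APPROX_NONE);c=max(cs,key=cv2.contourArea)
q=c[:,0];print(cv2.boundingRect(c))
for z,sel in((.066,[(q[(q[:,1]==y),0].max(),y) for y in range(72,108)]),(.066,[(x,q[q[:,0]==x,1].max()) for x in range(315,350)])):
    p=ray("wrist",sel,z,m)[:,:2].astype(np.float32);v=cv2.fitLine(p,cv2.DIST_HUBER,0,.01,.01).ravel();print(np.degrees(np.arctan2(v[1],v[0])),v[2:])
print(yaw(state()))
E
```

```text
[ 69   9 196] [ 94   9 195] [ 22  42 187] [ 15 155 148] [ 65   8 196]
(306, 62, 53, 56)
-16.21556 [ 0.65164423 -0.2567746 ]
-27.608164 [ 0.63537157 -0.27691543]
-30.44190804720081
```

```bash
sed -i 's/TS,TV=60,150/TS,TV=25,150/' h.py
python3 - <<'E'
from h import *
im=cv2.imread("pics/w1.png");m=np.load("w1.npy",allow_pickle=True).item()
print(cap(im,m,"wrist",.086,(337,91)))
H=cv2.cvtColor(im,cv2.COLOR_BGR2HSV)
k=((H[...,0]<20)&(H[...,1]>130)&(H[...,2]>60)).astype(np.uint8);k[:,:280]=0;k[:,380:]=0;k[150:]=0
def row(y): x=np.flatnonzero(k[y]);return x
def col(x): y=np.flatnonzero(k[:,x]);return y
for n,sel in(("left",[(row(y).min(),y) for y in range(70,110)]),("right",[(row(y).max(),y) for y in list(range(68,76))+list(range(106,112))]),("bot",[(x,col(x).max()) for x in range(315,350)]),("top",[(x,col(x).min()) for x in range(315,350)])):
    p=ray("wrist",sel,.066,m)[:,:2].astype(np.float32);v=cv2.fitLine(p,cv2.DIST_HUBER,0,.01,.01).ravel();print(n,np.degrees(np.arctan2(v[1],v[0])),v[2:],np.array(sel)[::10].tolist())
E
```

```text
(((0.6475228667259216, -0.2588869333267212), (0.03150253742933273, 0.031344782561063766), 60.18342590332031), ((0.6474679708480835, -0.2587496042251587), 0.016663741320371628))
left 62.28049 [ 0.628434   -0.24774347] [[307, 70], [307, 80], [307, 90], [307, 100]]
right 63.072826 [ 0.6658382 -0.2692905] [[357, 68], [356, 108]]
bot -27.608164 [ 0.63537157 -0.27691543] [[315, 117], [325, 116], [335, 115], [345, 115]]
top -27.727703 [ 0.6581891  -0.23945667] [[315, 64], [325, 64], [335, 63], [345, 63]]
```

>>> carry_out(
  commands=[
    [[0.6,0.15,0],0.35,1],
    [[0.6,0.15,0],0,1],
    [[0.4,0.1,0],0,1],
    [[0,0,0],0,1],
    [[0,0,0],0,1],
  ],
)

```text
time: 1.9
ee_pos: [0.6464, -0.2608, 0.2422]
eef_rot: [-2.688, -1.625, 0.001]
force: [0.2, 1.1, -0.7]
finger_gap: 1.003
gripper_force: 0.0
```

>>> carry_out(
  commands=[
    [[0.02,0.03,-0.8],0,1],
    [[0,0,-0.8],0,1],
    [[0,0,-0.8],0,1],
    [[0,0,-0.8],0,1],
    [[0,0,-0.15],0,1],
  ],
)

```text
time: 2.52
ee_pos: [0.6463, -0.2579, 0.0386]
eef_rot: [-2.685, -1.623, 0.005]
force: [0.5, 0.6, 0.6]
finger_gap: 0.998
gripper_force: 0.0
```

>>> carry_out(
  commands=[
    [[0,0,0],0,0],
    [[0,0,0],0,0],
    [[0,0,0],0,0],
    [[0,0,0],0,0],
    [[0,0,0],0,0],
  ],
  newtons=40,
)

```text
time: 3.15
ee_pos: [0.6497, -0.2584, 0.0438]
eef_rot: [2.685, 1.626, 0.003]
force: [-1.3, 1.2, 6.7]
finger_gap: 0.532
gripper_force: 42.1
```

>>> carry_out(
  commands=[
    [[0,0,0.5],0,0],
    [[0,0,1],0,0],
    [[-0.5,0.5,0.5],0.5,0],
    [[-0.5,0.6,0],0.8,0],
    [[-0.5,0.6,0],0.8,0],
  ],
)

```text
time: 3.78
ee_pos: [0.5579, -0.1549, 0.1629]
eef_rot: [2.416, 2.005, 0.002]
force: [1.1, 0.1, -1.2]
finger_gap: 0.53
gripper_force: 42.0
```

>>> carry_out(
  commands=[
    [[-0.5,0.6,0],0.9,0],
    [[-0.5,0.6,0],0.9,0],
    [[-0.3,0.4,0],0.9,0],
    [[0,0,0],0.3,0],
    [[0,0,0],0,0],
  ],
)

```text
time: 4.4
ee_pos: [0.481, -0.0597, 0.1624]
eef_rot: [1.951, 2.46, 0.001]
force: [-0.3, -0.3, -1.5]
finger_gap: 0.535
gripper_force: 41.9
```

Run:
```python
from h import *
s=state();print(s["ee_pos"],yaw(s),s["finger_gap"],s["force"])
m=camera_model("wrist");np.save("w2.npy",m);cv2.imwrite("pics/w2.png",read_camera("wrist"))
```

```text
[ 0.48103666 -0.05967264  0.16239578] 13.186320765675289 0.5354026802042513 [-0.34454806 -0.26906575 -1.54538244]
```

View pics/w2.png

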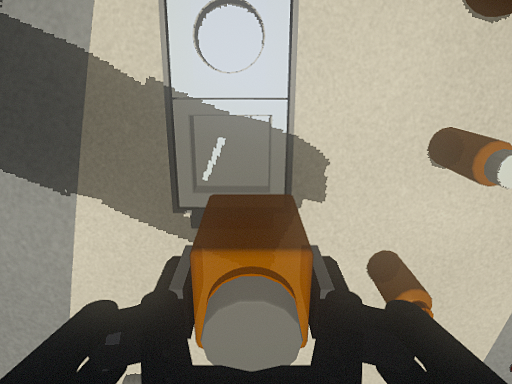

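The picture shows the flask held square to the caddy. The square pocket is at about (191–271, 115–188), the insert seam runs from (172,98) to (289,99), and the small round pocket is at (229,36).

Run:
```python
from h import *
m=np.load("w2.npy",allow_pickle=True).item()
im=cv2.imread("pics/w2.png");g=cv2.cvtColor(im,cv2.COLOR_BGR2GRAY)
P=ray("wrist",[(172,98),(289,99),(191,115),(271,115),(229,36)],.03,m)[:,:2]
print(P.round(4).tolist())
a=P[1]-P[0];print("block width",np.linalg.norm(a),"yaw",np.degrees(np.arctan2(a[1],a[0])))
a=P[3]-P[2];print("pocket",np.linalg.norm(a),"yaw",np.degrees(np.arctan2(a[1],a[0])))
r=np.radians(13.1);d=np.array([-np.sin(r),np.cos(r)]);mid=(P[0]+P[1])/2
print("flask pocket from seam",mid-d*.04375,"from edge",(P[2]+P[3])/2-d*.031,"vial",mid+d*.04375)
# top-cam check of pocket centres
print(ray("top",[(229.3,209.3),(260,203.3),(291.3,197)],.03)[:,:2].round(4).tolist())
```

```text
[[0.4085, -0.009], [0.4938, 0.01], [0.4246, -0.0182], [0.4836, -0.0045], [0.441, 0.0426]]
block width 0.08744242782602385 yaw 12.577771545718772
pocket 0.06057731671433192 yaw 13.070395383176118
flask pocket from seam [ 0.46107043 -0.04212356] from edge [ 0.46114043 -0.04157921] vial [0.44123844 0.04309934]
[[0.4199, 0.128], [0.4385, 0.0441], [0.458, -0.0416]]
```

>>> carry_out(
  commands=[
    [[-0.35,0.3,0],0,0],
    [[0,0,0],0,0],
    [[0,0,-0.6],0,0],
    [[0,0,0],0,0],
  ],
)

```text
time: 4.95
ee_pos: [0.459, -0.042, 0.1241]
eef_rot: [-1.951, -2.459, 0.003]
force: [0.9, -0.3, -1.8]
finger_gap: 0.536
gripper_force: 41.9
```

Down 60 mm more (base to about 20 mm), then gentle steps.

>>> carry_out(
  commands=[
    [[0.02,0,-0.6],0,0],
    [[0,0,-0.5],0,0],
    [[0,0,-0.1],0,0],
    [[0,0,0],0,0],
  ],
)

```text
time: 5.45
ee_pos: [0.4617, -0.0421, 0.0546]
eef_rot: [1.952, 2.461, 0.0]
force: [0.2, 0.5, -1.3]
finger_gap: 0.535
gripper_force: 42.3
```

>>> carry_out(
  commands=[
    [[0,0,-0.04],0,0],
    [[0,0,-0.03],0,0],
    [[0,0,-0.03],0,0],
    [[0,0,0],0,0],
  ],
)

```text
time: 5.95
ee_pos: [0.4624, -0.0424, 0.052]
eef_rot: [1.949, 2.459, 0.002]
force: [-20.4, 0.3, 66.6]
finger_gap: 0.531
gripper_force: 52.9
```

Firm contact at the expected floor height. I'll relieve the pressure, then release.

>>> carry_out(
  commands=[
    [[0,0,0.06],0,0],
    [[0,0,0],0,0],
  ],
)

```text
time: 6.2
ee_pos: [0.4619, -0.042, 0.0521]
eef_rot: [1.951, 2.46, 0.002]
force: [-5.0, 0.8, 24.0]
finger_gap: 0.533
gripper_force: 47.6
```

>>> carry_out(
  commands=[
    [[0,0,0.03],0,0],
    [[0,0,0],0,0.6],
    [[0,0,0],0,0.8],
    [[0,0,0],0,1],
    [[0,0,0],0,1],
  ],
)

```text
time: 6.82
ee_pos: [0.4609, -0.0417, 0.0526]
eef_rot: [-1.952, -2.462, 0.0]
force: [-0.0, 0.3, -0.3]
finger_gap: 0.997
gripper_force: 0.0
```

>>> carry_out(
  commands=[
    [[0,0,0.5],0,1],
    [[0,0,1],0,1],
    [[0,0,1],0,1],
    [[0,0,0.5],0,1],
    [[0,0,0],0,1],
  ],
)

```text
time: 7.45
ee_pos: [0.4618, -0.0419, 0.2347]
eef_rot: [1.949, 2.459, 0.003]
force: [-0.4, -0.0, -0.7]
finger_gap: 0.995
gripper_force: 0.0
```

Run:
```python
from h import *
s=state();print(s["ee_pos"],yaw(s),s["finger_gap"],s["force"])
m=camera_model("wrist");np.save("w3.npy",m);cv2.imwrite("pics/w3.png",read_camera("wrist"))
```

```text
[ 0.46179014 -0.04192434  0.23473731] 13.186055548477489 0.9951245300660004 [-0.37987349 -0.04566367 -0.71144755]
```

View pics/w3.png

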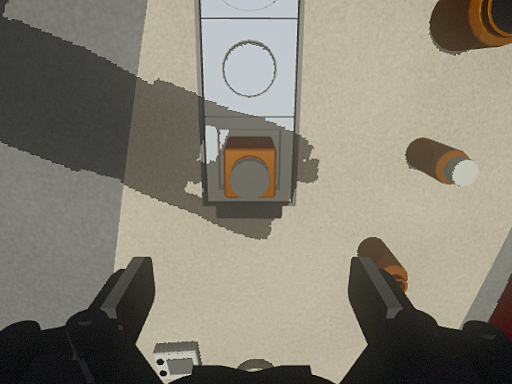

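The flask stands square in its pocket at (250,168). The capped vial's cap is at (464,172) and the open vial is at (395,280). I'll measure the vial and check the flask cap's height.

Run:
```python
import h
from h import *
im=cv2.imread("pics/w3.png");m=np.load("w3.npy",allow_pickle=True).item()
print("vial",cap(im,m,"wrist",.086,(464,172)))
print("vial pocket",cap(im,m,"wrist",.030,(250,68),8) if 0 else ray("wrist",[(249,68)],.03,m))
h.TV=70;print("flask cap d@.096",cap(im,m,"wrist",.096,(250,178),12))
```

```text
vial (((0.6423829197883606, 0.0036982297897338867), (0.022293690592050552, 0.02256152778863907), 13.519830703735352), ((0.6424111723899841, 0.004012678284198046), 0.011975833214819431))
vial pocket [[0.44038549 0.04362151 0.03      ]]Traceback (most recent call last):
  File "<stdin>", line 6, in <module>
  File "h.py", line 17, in cap
    c=max(cs,key=cv2.contourArea);p=ray(name,c[:,0],z,m)[:,:2].astype(np.float32)
ValueError: max() iterable argument is empty
```

>>> carry_out(
  commands=[
    [[0.8,0.2,0],0,1],
    [[0.8,0.2,0],0,1],
    [[0.8,0.2,0],0,1],
    [[0.6,0.18,0],0,1],
    [[0,0,0],0,1],
  ],
)

```text
time: 8.12
ee_pos: [0.6416, 0.0057, 0.2298]
eef_rot: [-1.949, -2.461, 0.003]
force: [0.5, -0.6, -0.1]
finger_gap: 1.005
gripper_force: 0.0
```

>>> carry_out(
  commands=[
    [[0.02,-0.02,-0.8],0,1],
    [[0,0,-0.8],0,1],
    [[0,0,-0.8],0,1],
    [[0,0,-0.8],0,1],
    [[0,0,0],0,1],
  ],
)

```text
time: 8.75
ee_pos: [0.6387, 0.0038, 0.0368]
eef_rot: [-1.948, -2.456, 0.008]
force: [-0.1, 0.5, 0.1]
finger_gap: 1.001
gripper_force: 0.0
```

>>> carry_out(
  commands=[
    [[0,0,0],0,0],
    [[0,0,0],0,0],
    [[0,0,0],0,0],
    [[0,0,0],0,0],
    [[0,0,0],0,0],
  ],
  newtons=30,
)

```text
time: 9.38
ee_pos: [0.6429, 0.0038, 0.0423]
eef_rot: [1.951, 2.46, 0.002]
force: [-1.8, -0.5, 7.7]
finger_gap: 0.388
gripper_force: 29.4
```

>>> carry_out(
  commands=[
    [[0,0,0],0,0],
    [[0,0,0],0,0],
  ],
)

```text
time: 9.62
ee_pos: [0.6429, 0.0038, 0.0423]
eef_rot: [1.951, 2.46, 0.002]
force: [-1.8, 0.6, 7.3]
finger_gap: 0.385
gripper_force: 29.4
```

>>> carry_out(
  commands=[
    [[0,0,0.5],0,0],
    [[0,0,0.9],0,0],
    [[-0.5,0.1,0],0,0],
    [[-0.7,0.14,0],0,0],
    [[-0.7,0.14,0],0,0],
  ],
)

```text
time: 10.25
ee_pos: [0.5269, 0.0268, 0.1253]
eef_rot: [1.951, 2.461, 0.001]
force: [0.6, 0.2, -0.1]
finger_gap: 0.386
gripper_force: 30.2
```

>>> carry_out(
  commands=[
    [[-0.7,0.14,0],0,0],
    [[-0.5,0.1,0],0,0],
    [[-0.3,0.06,0],0,0],
    [[0,0,0],0,0],
    [[0,0,0],0,0],
  ],
)

```text
time: 10.88
ee_pos: [0.4391, 0.0445, 0.1251]
eef_rot: [1.951, 2.461, 0.001]
force: [-0.3, -0.5, 0.0]
finger_gap: 0.384
gripper_force: 30.2
```

>>> carry_out(
  commands=[
    [[0.02,-0.02,-0.6],0,0],
    [[0,0,-0.4],0,0],
    [[0,0,-0.15],0,0],
    [[0,0,0],0,0],
  ],
)

```text
time: 11.38
ee_pos: [0.4397, 0.0433, 0.0556]
eef_rot: [-1.952, -2.461, 0.0]
force: [0.4, -0.2, -0.2]
finger_gap: 0.382
gripper_force: 30.2
```

>>> carry_out(
  commands=[
    [[0,0,-0.03],0,0],
    [[0,0,0],0,0],
  ],
)

```text
time: 11.62
ee_pos: [0.4397, 0.0434, 0.0544]
eef_rot: [1.951, 2.461, 0.001]
force: [-0.7, -0.3, -0.5]
finger_gap: 0.384
gripper_force: 30.2
```

>>> carry_out(
  commands=[
    [[0,0,-0.025],0,0],
    [[0,0,0],0,0],
  ],
)

```text
time: 11.88
ee_pos: [0.4393, 0.0434, 0.0525]
eef_rot: [1.952, 2.462, 0.0]
force: [0.2, 0.4, -1.9]
finger_gap: 0.387
gripper_force: 30.2
```

>>> carry_out(
  commands=[
    [[0,0,-0.015],0,0],
    [[0,0,0],0,0],
  ],
)

```text
time: 12.12
ee_pos: [0.4394, 0.0434, 0.0523]
eef_rot: [1.952, 2.462, 0.0]
force: [-4.2, -0.7, 16.1]
finger_gap: 0.386
gripper_force: 31.8
```

On the floor. Release and rise.

>>> carry_out(
  commands=[
    [[0,0,0.015],0,0],
    [[0,0,0],0,0.5],
    [[0,0,0],0,0.8],
    [[0,0,0],0,1],
    [[0,0,0],0,1],
  ],
)

```text
time: 12.75
ee_pos: [0.4393, 0.0434, 0.0523]
eef_rot: [-1.952, -2.462, 0.0]
force: [-0.3, -0.8, -0.7]
finger_gap: 0.996
gripper_force: 0.0
```

>>> carry_out(
  commands=[
    [[0,0,0.5],0,1],
    [[0,0,1],0,1],
    [[0,0,1],0,1],
    [[0,0.6,0.5],0,1],
    [[0,0.6,0],0,1],
  ],
)

```text
time: 13.38
ee_pos: [0.4403, 0.1163, 0.2349]
eef_rot: [1.951, 2.458, 0.006]
force: [0.9, -0.6, -0.9]
finger_gap: 0.999
gripper_force: 0.0
```

>>> carry_out(
  commands=[
    [[0.7,0.7,0],0,1],
    [[0.7,0.7,0],0,1],
    [[0.3,0.1,0],0,1],
    [[0,0,0],0,1],
  ],
)

```text
time: 13.88
ee_pos: [0.5416, 0.2058, 0.2317]
eef_rot: [-1.951, -2.462, 0.001]
force: [-1.4, -0.5, -0.0]
finger_gap: 1.0
gripper_force: 0.0
```

Run:
```python
from h import *
s=state();print(s["ee_pos"],yaw(s),s["finger_gap"],s["force"])
m=camera_model("wrist");np.save("w4.npy",m);cv2.imwrite("pics/w4.png",read_camera("wrist"))
uv=cv2.projectPoints(np.array([[.6444,.2678,.086],[.42,.1285,.03]]),cv2.Rodrigues(np.array(m["world_to_cam"])[:3,:3])[0],np.array(m["world_to_cam"])[:3,3],np.array(m["K"]),np.array(m["dist_coeffs"]))[0];print(uv)
```

```text
[0.54158746 0.20578779 0.23167161] 13.217348483451511 1.0002929354466024 [-1.40920047 -0.51118173 -0.00885477]
[[[391.63643272 134.22003586]]

 [[121.74422354 205.90352082]]]
```

View pics/w4.png

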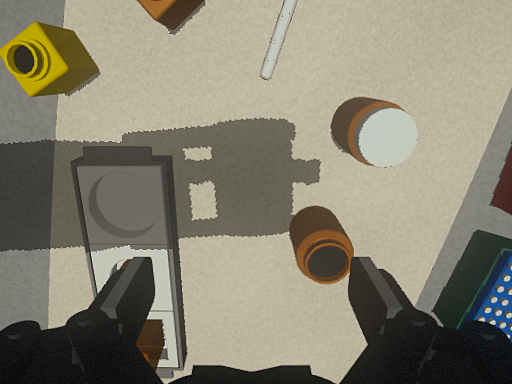

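The capped jar's cap is at (387,137), clear of the open jar at (325,250). The large pocket is at about (125,203).

Run:
```python
from h import *
im=cv2.imread("pics/w4.png");m=np.load("w4.npy",allow_pickle=True).item()
c=cap(im,m,"wrist",.086,(387,137));print("jar",c,np.array(c[0][0])-state()["ee_pos"][:2])
print("pocket",ray("wrist",[(125,203)],.03,m))
```

```text
jar (((0.6423002481460571, 0.2643217146396637), (0.048131439834833145, 0.0477953739464283), 14.341707229614258), ((0.6422362923622131, 0.26399922370910645), 0.024582747370004654)) [0.10140202 0.05904307]
pocket [[0.42301661 0.13255623 0.03      ]]
```

>>> carry_out(
  commands=[
    [[0.6,0.35,0],0,1],
    [[0.6,0.35,0],0,1],
    [[0.5,0.28,0],0,1],
    [[0,0,0],0,1],
    [[0,0,0],0,1],
  ],
)

```text
time: 14.55
ee_pos: [0.6424, 0.2635, 0.2324]
eef_rot: [-1.952, -2.461, 0.001]
force: [-0.7, -0.9, -0.1]
finger_gap: 1.002
gripper_force: 0.0
```

>>> carry_out(
  commands=[
    [[0,0,-0.8],0,1],
    [[0,0,-0.8],0,1],
    [[0,0,-0.8],0,1],
    [[0,0,-0.6],0,1],
    [[0,0,-0.25],0,1],
  ],
)

```text
time: 15.18
ee_pos: [0.6418, 0.2634, 0.036]
eef_rot: [-1.951, -2.46, 0.004]
force: [-0.0, -0.2, 0.2]
finger_gap: 1.0
gripper_force: 0.0
```

>>> carry_out(
  commands=[
    [[0,0,0],0,0],
    [[0,0,0],0,0],
    [[0,0,0],0,0],
    [[0,0,0],0,0],
    [[0,0,0],0,0],
  ],
  newtons=45,
)

```text
time: 15.8
ee_pos: [0.6442, 0.2645, 0.0395]
eef_rot: [1.951, 2.461, 0.003]
force: [-1.6, -0.5, 6.6]
finger_gap: 0.668
gripper_force: 48.9
```

>>> carry_out(
  commands=[
    [[0,0,0.5],0,0],
    [[0,0,0.9],0,0],
    [[-0.5,-0.3,0],0,0],
    [[-0.7,-0.42,0],0,0],
    [[-0.7,-0.42,0],0,0],
  ],
)

```text
time: 16.42
ee_pos: [0.5281, 0.1952, 0.1221]
eef_rot: [1.951, 2.461, 0.002]
force: [0.4, -0.2, -1.4]
finger_gap: 0.669
gripper_force: 49.0
```

>>> carry_out(
  commands=[
    [[-0.7,-0.43,0],0,0],
    [[-0.7,-0.43,0],0,0],
    [[-0.38,-0.23,0],0,0],
    [[0,0,0],0,0],
    [[0,0,0],0,0],
  ],
)

```text
time: 17.05
ee_pos: [0.4235, 0.1308, 0.122]
eef_rot: [1.951, 2.461, 0.002]
force: [0.2, 0.1, -1.3]
finger_gap: 0.67
gripper_force: 48.9
```

>>> carry_out(
  commands=[
    [[-0.04,-0.02,-0.6],0,0],
    [[0,0,-0.4],0,0],
    [[0,0,-0.15],0,0],
    [[0,0,0],0,0],
  ],
)

```text
time: 17.55
ee_pos: [0.4205, 0.1295, 0.0523]
eef_rot: [-1.951, -2.462, 0.0]
force: [-0.6, 0.3, -1.5]
finger_gap: 0.67
gripper_force: 48.9
```

>>> carry_out(
  commands=[
    [[0,0,-0.025],0,0],
    [[0,0,0],0,0],
  ],
)

```text
time: 17.8
ee_pos: [0.4205, 0.1293, 0.0514]
eef_rot: [1.951, 2.461, 0.001]
force: [0.1, -0.2, -2.0]
finger_gap: 0.669
gripper_force: 48.9
```

>>> carry_out(
  commands=[
    [[0,0,-0.025],0,0],
    [[0,0,0],0,0],
  ],
)

```text
time: 18.05
ee_pos: [0.4203, 0.1293, 0.0495]
eef_rot: [1.951, 2.462, 0.001]
force: [0.0, 0.3, -0.5]
finger_gap: 0.665
gripper_force: 49.0
```

>>> carry_out(
  commands=[
    [[0,0,-0.015],0,0],
    [[0,0,0],0,0],
  ],
)

```text
time: 18.3
ee_pos: [0.4203, 0.1293, 0.0494]
eef_rot: [1.952, 2.462, 0.001]
force: [-5.8, -1.5, 17.7]
finger_gap: 0.669
gripper_force: 50.7
```

>>> carry_out(
  commands=[
    [[0,0,0.015],0,0],
    [[0,0,0],0,0.8],
    [[0,0,0],0,1],
    [[0,0,0],0,1],
    [[0,0,0],0,1],
  ],
)

```text
time: 18.92
ee_pos: [0.4201, 0.1292, 0.0493]
eef_rot: [-1.952, -2.462, 0.0]
force: [0.0, 0.1, 0.1]
finger_gap: 1.001
gripper_force: 0.0
```

>>> carry_out(
  commands=[
    [[0,0,0.5],0,1],
    [[0,0,1],0,1],
    [[0,0,1],0,1],
    [[0,-0.6,0.5],0,1],
    [[0,-0.9,0],0,1],
  ],
)

```text
time: 19.55
ee_pos: [0.4211, 0.0388, 0.2317]
eef_rot: [1.946, 2.461, 0.005]
force: [0.5, -0.0, -0.8]
finger_gap: 0.998
gripper_force: 0.0
```

>>> carry_out(
  commands=[
    [[0,-1,0],0,1],
    [[0,-1,0],0,1],
    [[0,-1,0],0,1],
    [[0,0,0],0,1],
    [[0,0,0],0,1],
  ],
)

```text
time: 20.18
ee_pos: [0.4198, -0.1404, 0.2292]
eef_rot: [-1.952, -2.461, -0.0]
force: [0.4, 0.2, -0.2]
finger_gap: 0.997
gripper_force: 0.0
```

Run:
```python
from h import *
s=state();print(s["ee_pos"],s["time"])
m=camera_model("wrist");w=read_camera("wrist");sc=read_camera("scene")
cv2.imwrite("pics/w5.png",w);cv2.imwrite("pics/s5.png",cv2.resize(sc[110:310,100:400],None,fx=2.5,fy=2.5,interpolation=cv2.INTER_CUBIC))
```

```text
[ 0.41984623 -0.14042277  0.22919503] 20.175
```

View pics/w5.png

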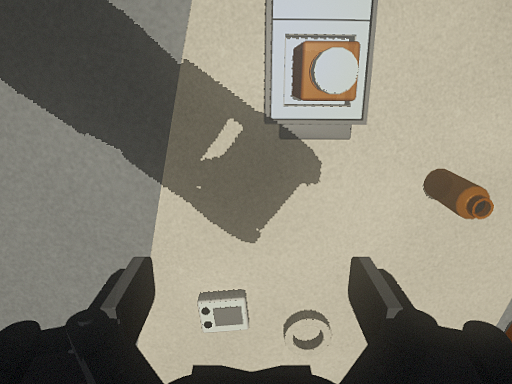

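View pics/s5.png

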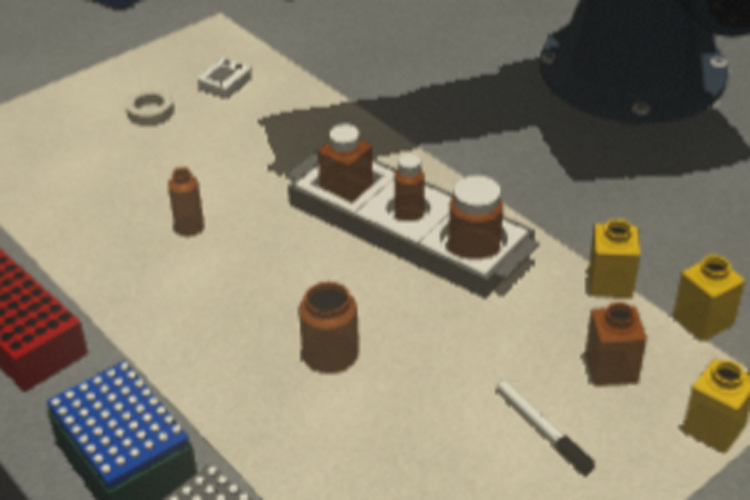

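The wrist picture shows the flask fully inside the square pocket at (330,72). The scene crop shows the three capped bottles upright and seated: flask (345,160), vial (408,185), jar (475,217). The open look-alikes still stand where they were, and the gripper is clear.

```bash
python3 -c "
from workcell import *
print(hand_in())"
```

```text
the job is handed in; nothing more can be done
None
```

The job is handed in: the jar, vial and flask stand upright and fully down in their own pockets, the open and yellow look-alikes were left where they stood, and the arm took about 20 s; setting the flask down briefly pressed at 67 N on the wrist sensor (limit 120 N) before I eased off and released it.

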